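# Index the bench magnifier over the dish

### The arm

A 6-joint arm with a two-finger parallel gripper is mounted at the origin on a cart in front of the work surface, level with it; the furniture and walls round the work are solid. World frame = base frame: x ahead of the robot, y to its left, z up, the work surface at z = 0. Lengths are in m, angles in degrees, forces in N, time in s.
With the tool pointing down it reaches from about 0.4 to 0.825 m from the base axis. Payload 7 kg.
Tool frame: the origin (TCP) lies on the centre line of the jaws, within the pads' length; the fingertips stand 11 mm ahead of it and the grasp point (between the pads) lies 8 mm behind it; z points along the fingers, y is the line along which they close (so a half turn about z gives the same grasp; the last joint's range is limited). The gripper opens to 88 mm and grips with 3 to 60 N. Pads are 19 mm wide; open, the fingers measure 130 mm over their backs; the gripper's body (78 mm by 193 mm) begins 47 mm behind the grasp point.
Start: joints at [93.512, 20.546, 0.682, 0, -70.136, -16.507], TCP at [0.152, 0.658, 0.238] pointing down, gripper open.
Joint ranges: [-176.03, 176.03], [-82.01, 121.73], [-58.28, 71.71], [-173.87, 95.51], [-174.79, -0.11], [-173.66, 173.66]. Speed limits (degrees/s): [136.94, 136.94, 172.46, 180, 180, 180].

### API

Orientations are given as [roll, pitch, yaw] about the fixed x, y, z axes, in that order (R = Rz(yaw) Ry(pitch) Rx(roll)).
In Python, from plant import r, capture, camera_model, job gives the robot as it stands.
- The arm moves only by the tool drive_tool, never from a script. Its argument "increments" is a list that holds one entry, the list of rows, each a list of 5 numbers: the gripper's target within -1 to 1 (fully open at 1, half-way at 0, shut at -1), then the shift along the tool's x, y, z scaled (see below), then the turn about the tool's z scaled (see below). In form: [[[gripper, tx, ty, tz, roll], ...]]. A call has 1 to 5 rows; each row is the pose to reach, as a shift and turn from the pose commanded when the call began, along the tool's axes at that moment, turning the shorter way round; what a row does not reach only later rows make up. The controller multiplies each number of a shift by 120 mm and each number of a turn by 360 degrees. A row lasts 1/8 s, in which the tool goes at most 62.5 mm and 10.7 degrees, less where a joint would pass 70% of its speed; a pose out of reach is approached as far as the arm can. A call with a number of a shift or a turn outside -1 to 1 is refused whole. A call with a gripper value outside its range is refused whole. The fingers move at their own pace and stop on an object; "squeeze" is the grip in N (left out, the last holds). Time passes only in rows, so rows that repeat a pose let the fingers close. It gives the time, the measured TCP pose, the force, the opening and the grip force at its end, in the units of the state.
- r.get_state(): the state, without advancing time (a new reading comes with each control period).
- capture(name): name is "side" or "top"; returns the picture (400x640x3 uint8, red, green, blue); there is no depth.
- camera_model(name): a dict with "camera_matrix" (3x3 intrinsics, pixels), "rvec" (rotation vector, rad) and "tvec" (3), from world to camera coordinates, as OpenCV has them. Camera axes: x right, y down, z forward; pixel columns grow to the right and rows downward; lengths in m; the calibration is good to about 2 mm. A picture is of the moment at which its call begins. camera_model takes no time and is no camera call.
- job.close_job(): hands the job in; it is judged then, once.
The state is a dict: "time_s": time; "joints": joint angles; "qd": joint speeds; "joint_torque": joint torques, N m; "tcp_pos": TCP position; "eef_rot": TCP orientation; "contact_force": force on the tool from outside, world axes, zero at the start; "moment": the same for the moment, N m; "gripper_width": finger opening in m; "gripper_force": force on a finger pad.
Only numpy, scipy, OpenCV 4.12 (cv2) and the standard library are available. Lean on these libraries where they do the work, as an engineer would, in place of code of your own. Each camera call takes 0.05 s, during which the arm holds its last target. There are 200 camera calls.

### The job

The bench magnifier's swing arm is pinned in its middle hole; bring the lens over the petri dish, which stands under the next hole on one side. Hook a fingertip through the pull ring, lift the spring pin out, swing the arm that one hole and let the pin drop fully home there. Only hook the ring and handle it gently - do not grip it - and leave the dish, the clamp block and the loose things on the bench where they lie.

Things in the scene. Friction and masses are not known exactly. Their poses are not given: they have to be found in the camera images.
- index_base: fixed base: grey foot, pivot column, aluminium index plate (sector 97 to 133 mm from the pivot axis, top face 60 mm above the bench, 12 mm thick) with five 11 mm holes at 115 mm radius, 20 degrees (0.349 rad) apart. Origin on the vertical pivot axis at bench height; x points from the pivot to the middle hole (to the robot's left), z up
- pivot (a point): top of the pivot screw, 88 mm above the bench on the pivot axis; highest point of the base
- magnifier_arm (a joint): swing angle of the arm, rad, counterclockwise from above: 0 at the middle hole, +0.349 at the next hole towards the robot, -0.349 at the next one away from it; further holes at +-0.698. Light friction, stays where it is left. The arm is a level bar 26 mm wide, top face 75 mm above the bench, from the pivot to the lens
- plunger (a joint): lift of the spring pin, m: 0 home in a hole, 0.018 at its upper stop. The round-nosed 9.6 mm pin is clear of the plate above 0.012 and rests at 0.012 between holes. It is pulled down with about 3.5 N when home, 6 N at the stop, and drops into a hole by itself when let go within about 2 mm of it
- pull_ring (a point): centre of the steel pull ring fixed on the pin: inside 46 mm, wire 5 mm; 97 mm from the pivot axis, 128 mm above the bench when home. x points level along the arm towards the lens, z up. The ring leans 45 degrees to the pivot, its hole square to a finger pointing along the arm to the pivot and 45 degrees down. 20 mm through, a finger is clear of the arm; rising, it lifts the ring by its upper wire
- lens (a point): centre of the round lens at the end of the arm, black frame 74 mm in diameter, 18 mm high, 200 mm from the pivot axis and 70 mm above the bench
- dish_centre (a point): middle of the round petri dish, 62 mm in diameter, 14 mm high, standing loose on the bench below the next stop of the lens, towards the robot or away from it
- block_centre (a point): middle of the small grey aluminium clamp block with black thumb screw, 22 x 52 x 22 mm, loose on the bench below the next stop on the other side
- marker: white marker pen with black cap, 139 mm long, 13 mm thick, lying loose to the right of the pivot; origin at the middle of its underside
- tweezers: curved steel tweezers, 111 mm long, lying loose to the right of the marker; origin at the middle of their underside
- microtube: small amber capped tube, 42 mm long, lying loose at the right front of the base; origin at the middle of its underside
Things that resemble listed ones, but are neither listed nor needed, are in the scene too. What is shaped like the part that bears dish_centre but turquoise is not meant.

How it is judged:
By the outcome, as a careful person would: the job done as asked, in the order asked, and still so for the second after the job is handed in, with the robot touching nothing.
It also fails if it takes over 58 s, if anything falls off the work surface, if the arm or the gripper's body presses on something with over 40 N, if the wrist force passes 120 N, or if a joint passes its speed limit or range.

## Working session

There is one attempt and no reset: what is moved stays moved. The work goes in short steps, Python scripts to look and compute and a tool call to move; the robot and the scene stay as the last step left them, time stands still between calls to the robot, and variables do not carry over. Pictures are saved under pics/ and viewed, at most 10 in all, crops included, and the job is handed in when it is done.

Besides the shell and the picture viewer there is one more tool, called by a JSON object that holds its "fn" and its "kwargs". drive_tool: Moves the arm, as the interface text tells. Its arguments: {"type":"object","properties":{"increments":{"type":"array"},"squeeze":{"type":"number"}},"required":["increments"]}

```bash
mkdir -p pics; ls; python3 - <<'E'
from plant import r,capture,camera_model
import cv2
s=r.get_state();print({k:s[k] for k in('time_s','joints','tcp_pos','eef_rot','contact_force','gripper_width')})
for n in('side','top'):
    cv2.imwrite(f'pics/{n}0.png',capture(n)[:,:,::-1]);print(n,camera_model(n))
E
```

```text
pics
{'time_s': 0.0, 'joints': array([ 9.35121537e+01,  2.05927518e+01,  6.31737211e-01, -1.87771563e-02,
       -7.01355791e+01, -1.65086359e+01]), 'tcp_pos': array([0.15170947, 0.65723391, 0.23659657]), 'eef_rot': array([ 1.79902372e+02, -1.05267559e-02, -1.30028685e+01]), 'contact_force': array([0.31483287, 0.13004033, 0.11176897]), 'gripper_width': 0.08747858329943825}
side {'camera_matrix': array([[426.26648653,   0.        , 321.53685998],
       [  0.        , 426.26648653, 203.63210013],
       [  0.        ,   0.        ,   1.        ]]), 'rvec': array([ 1.93473329, -0.34324859,  0.20010536]), 'tvec': array([-0.448266  ,  0.17278857,  0.72561893])}
top {'camera_matrix': array([[438.99410318,   0.        , 322.10747297],
       [  0.        , 438.99410318, 200.26758687],
       [  0.        ,   0.        ,   1.        ]]), 'rvec': array([ 2.13930762, -2.03750839,  0.24059856]), 'tvec': array([-0.0019308 ,  0.52424337,  0.96800728])}
```

View pics/side0.png

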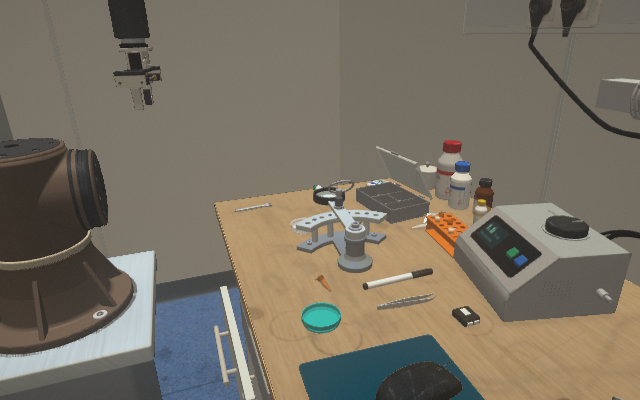

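View pics/top0.png

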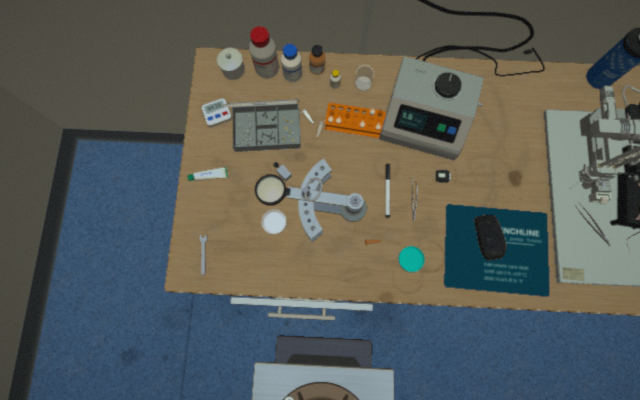

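The top view shows the white dish at (274,222), on the robot's side, and the grey block at (283,170), on the far side. The lens is at (270,190) and the pivot at (354,201). The arm therefore has to swing +0.349. The turquoise dish at (411,259) is the decoy.

```bash
cat > h.py <<'E'
import numpy as np,cv2
from plant import r,capture,camera_model
def cast(n,uv,z):
    m=camera_model(n);R=cv2.Rodrigues(m['rvec'])[0];t=np.ravel(m['tvec'])
    d=R.T@np.linalg.solve(m['camera_matrix'],[*uv,1.]);c=-R.T@t
    return c+d*(z-c[2])/d[2]
def proj(n,P):
    m=camera_model(n);return cv2.projectPoints(np.float64(P).reshape(-1,1,3),m['rvec'],m['tvec'],m['camera_matrix'],None)[0].reshape(-1,2)
E
python3 - <<'E'
from h import *
for n,uv,z in [('top',(354,201),.088),('top',(270,190),.079),('top',(274,222),.007),('top',(283,170),.011),('side',(356,229),.088),('side',(328,195),.079)]:print(n,uv,cast(n,uv,z).round(4))
t=cv2.imread('pics/top0.png')[150:250,240:380];s=cv2.imread('pics/side0.png')
f=lambda a,k:cv2.resize(a,None,fx=k,fy=k,interpolation=cv2.INTER_CUBIC)
a=f(t,4.0);b=f(s[160:290,230:420],3.0);c=f(s[20:130,90:190],3.5)
cv2.imwrite('pics/c1.png',np.vstack([np.pad(a,((0,0),(0,800-a.shape[1]),(0,0)))[:400]]))
h=max(b.shape[0],c.shape[0]);P=lambda x,w:np.pad(x,((0,h-x.shape[0]),(0,0),(0,0)))
d=np.hstack([P(b,0),P(c,0)]);cv2.imwrite('pics/c2.png',d[:, :]if d.shape[1]<=800 else cv2.resize(d,(800,int(d.shape[0]*800/d.shape[1]))))
E
```

```text
top (354, 201) [ 0.5195 -0.0498  0.088 ]
top (270, 190) [0.5386 0.1457 0.079 ]
top (274, 222) [0.477  0.1397 0.007 ]
top (283, 170) [0.6101 0.1267 0.011 ]
side (356, 229) [ 0.5146 -0.082   0.088 ]
side (328, 195) [0.5343 0.1201 0.079 ]
```

View pics/c1.png

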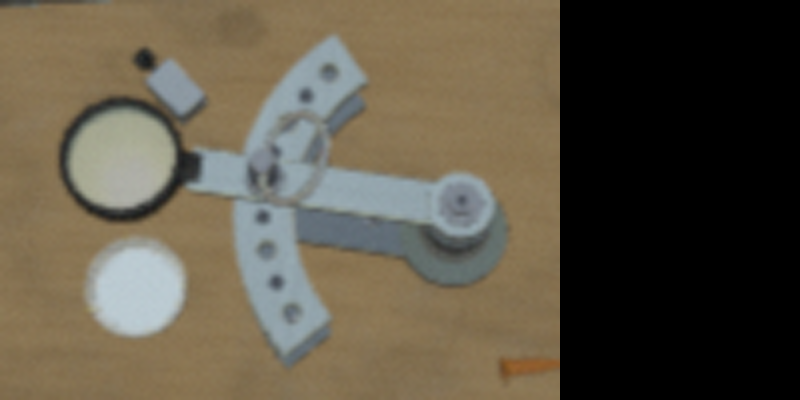

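View pics/c2.png

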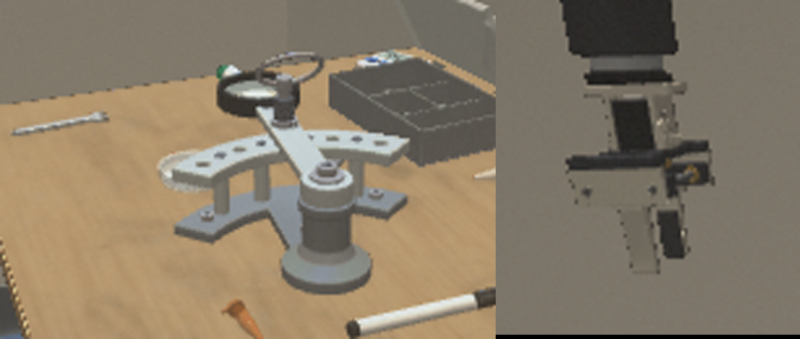

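The crops show the ring leaning to the pivot, with the pin on the arm at about r = 0.115. Before going to the ring I'll test how the arm behaves at the edge of its reach, in particular whether the tool tilts there.

{"fn": "drive_tool", "kwargs": {"increments": [[[1,0,0.5,0,0],[1,0,1,0,0],[1,0,1,0,0]]]}}

```text
time_s: 0.48
tcp_pos: [0.1244, 0.5368, 0.2377]
eef_rot: [179.9, 0.0, -13.0]
contact_force: [0.5, 0.5, 0.6]
gripper_width: 0.0877
gripper_force: 0.0
```

{"fn": "drive_tool", "kwargs": {"increments": [[[1,0,0.5,0,0],[1,0,1,0,0],[1,0,1,0,0]]]}}

```text
time_s: 0.85
tcp_pos: [0.0976, 0.421, 0.238]
eef_rot: [-180.0, 0.1, -12.9]
contact_force: [0.2, 0.4, 1.3]
gripper_width: 0.0875
gripper_force: 0.0
```

{"fn": "drive_tool", "kwargs": {"increments": [[[1,0,0.5,0,0],[1,0,1,0,0],[1,0,1,0,0]]]}}

```text
time_s: 1.23
tcp_pos: [0.0704, 0.3051, 0.2385]
eef_rot: [-179.8, 0.2, -12.9]
contact_force: [-0.9, 0.6, -0.3]
gripper_width: 0.0876
gripper_force: 0.0
```

```bash
python3 -c "
from h import *
s=r.get_state();print(s['joints'].round(2),s['tcp_pos'])
m=[camera_model(n) for n in('top','side')]
P=[x['camera_matrix']@np.hstack([cv2.Rodrigues(x['rvec'])[0],np.reshape(x['tvec'],(3,1))]) for x in m]
for a,b in [((355.5,200.5),(355.3,223.2)),((270.5,189.5),(329,192.6))]:
  X=cv2.triangulatePoints(P[0],P[1],np.float64(a),np.float64(b));print((X[:3]/X[3]).ravel())
"
```

```text
[ 1.1473e+02 -1.8160e+01 -3.8990e+01 -3.0000e-02 -6.8890e+01 -3.7570e+01] [0.07043238 0.30507342 0.23849778]
[ 0.52335147 -0.05395474  0.08539569]
[0.54335646 0.14481161 0.0741535 ]
```

{"fn": "drive_tool", "kwargs": {"increments": [[[1,0,-0.35,-0.35,0],[1,0,-0.7,-0.7,0],[1,0,-1,-1,0]]]}}

```text
time_s: 1.6
tcp_pos: [0.0985, 0.4269, 0.359]
eef_rot: [-180.0, -0.0, -13.0]
contact_force: [-0.7, 0.3, 0.3]
gripper_width: 0.0875
gripper_force: 0.0
```

{"fn": "drive_tool", "kwargs": {"increments": [[[1,0,-0.35,-0.35,0],[1,0,-0.7,-0.7,0],[1,0,-1,-1,0]]]}}

```text
time_s: 1.98
tcp_pos: [0.1259, 0.5439, 0.4781]
eef_rot: [180.0, -0.0, -13.0]
contact_force: [0.1, 0.6, 1.4]
gripper_width: 0.0875
gripper_force: 0.0
```

{"fn": "drive_tool", "kwargs": {"increments": [[[1,0,-0.35,-0.35,0],[1,0,-0.7,-0.7,0],[1,0,-1,-1,0]]]}}

```text
time_s: 2.35
tcp_pos: [0.1531, 0.6604, 0.5976]
eef_rot: [-180.0, -0.0, -13.0]
contact_force: [0.2, 2.1, 1.2]
gripper_width: 0.0875
gripper_force: 0.0
```

{"fn": "drive_tool", "kwargs": {"increments": [[[1,0,-0.35,-0.35,0],[1,0,-0.7,-0.7,0],[1,0,-1,-1,0]]]}}

```text
time_s: 2.72
tcp_pos: [0.1627, 0.7069, 0.6296]
eef_rot: [-178.1, -0.5, -13.0]
contact_force: [-0.8, 1.1, -1.4]
gripper_width: 0.0876
gripper_force: 0.0
```

{"fn": "drive_tool", "kwargs": {"increments": [[[1,0,-0.35,0,0],[1,0,-0.7,0,0],[1,0,-1,0,0]]]}}

```text
time_s: 3.1
tcp_pos: [0.1774, 0.7678, 0.5925]
eef_rot: [-174.8, -0.8, -13.0]
contact_force: [-0.3, 0.4, -0.5]
gripper_width: 0.0874
gripper_force: 0.0
```

{"fn": "drive_tool", "kwargs": {"increments": [[[1,0,-0.35,0,0],[1,0,-0.7,0,0],[1,0,-1,0,0],[1,0,-1,0,0]]]}}

```text
time_s: 3.6
tcp_pos: [0.1908, 0.8265, 0.5515]
eef_rot: [-171.9, -1.2, -13.1]
contact_force: [-0.9, -0.3, 1.2]
gripper_width: 0.0875
gripper_force: 0.0
```

{"fn": "drive_tool", "kwargs": {"increments": [[[1,0,0.5,0,0],[1,0,1,0,0],[1,0,1,0,0]]]}}

```text
time_s: 3.98
tcp_pos: [0.1642, 0.7067, 0.5381]
eef_rot: [-171.7, -1.1, -13.1]
contact_force: [0.1, 0.1, 1.2]
gripper_width: 0.0877
gripper_force: 0.0
```

{"fn": "drive_tool", "kwargs": {"increments": [[[1,0,0.5,0,0],[1,0,1,0,0],[1,0,1,0,0]]]}}

```text
time_s: 4.35
tcp_pos: [0.1377, 0.5895, 0.5227]
eef_rot: [-171.6, -1.1, -13.0]
contact_force: [-0.3, -0.7, 1.3]
gripper_width: 0.0876
gripper_force: 0.0
```

The tool tilts when pushed past its reach, and it keeps that tilt afterwards. I can build up the 45° tilt towards −y on the robot's right side. A helper will do the unit conversion.

```bash
cat >> h.py <<'E'
from scipy.spatial.transform import Rotation as Ro
def st():
    s=r.get_state();R=Ro.from_euler('xyz',s['eef_rot'],degrees=True).as_matrix();return s,R
def show():
    s,R=st();p=s['tcp_pos'];print('t',round(s['time_s'],2),'p',p.round(4),'J',s['joints'].round(1),'F',np.round(s['contact_force'],1))
    print(' tool x,y,z:',R.T.round(3).tolist(),'tip',(p+.011*R[:,2]).round(4))
def to(*pts):
    s,R=st();p=s['tcp_pos']
    for q in pts: print('->',q,'shift',(R.T@(np.array(q)-p)/.12).round(3))
E
python3 - <<'E'
from h import *
show();to((.30,.35,.5),(.45,0,.5),(.3,-.4,.5))
for n in('side','top'):
    m=camera_model(n);print(n,-cv2.Rodrigues(m['rvec'])[0].T@np.ravel(m['tvec']))
E
```

```text
t 4.35 p [0.1377 0.5895 0.5227] J [ 97.8   5.9  15.3   4.  -91.8 -20.4] F [-0.3 -0.7  1.3]
 tool x,y,z: [[0.974, -0.226, 0.019], [-0.221, -0.964, -0.146], [0.051, 0.139, -0.989]] tip [0.1382 0.5911 0.5118]
-> (0.3, 0.35, 0.5) shift [ 1.765  1.654 -0.021]
-> (0.45, 0, 0.5) shift [ 3.64   4.191 -0.362]
-> (0.3, -0.4, 0.5) shift [ 3.174  7.681 -0.887]
side [ 0.23160499 -0.72305773  0.42528552]
top [0.27866374 0.00638036 1.06497828]
```

{"fn": "drive_tool", "kwargs": {"increments": [[[1,0.35,0.33,0,0.029],[1,0.7,0.66,0,0.058],[1,1,0.94,0,0.087],[1,1,0.94,0,0.116],[1,1,0.94,0,0.145]]]}}

```text
time_s: 4.97
tcp_pos: [0.2303, 0.4581, 0.5075]
eef_rot: [-174.0, 5.9, -65.3]
contact_force: [-1.0, 0.7, -0.1]
gripper_width: 0.0878
gripper_force: 0.0
```

{"fn": "drive_tool", "kwargs": {"increments": [[[1,0.45,-0.3,-0.05,0.029],[1,0.9,-0.5,-0.1,0.058],[1,1,-0.6,-0.15,0.058]]]}}

```text
time_s: 5.35
tcp_pos: [0.3466, 0.3758, 0.5211]
eef_rot: [-176.4, 7.6, -86.1]
contact_force: [0.1, 0.6, 0.1]
gripper_width: 0.0878
gripper_force: 0.0
```

{"fn": "drive_tool", "kwargs": {"increments": [[[1,0.45,-0.3,-0.05,0],[1,0.9,-0.5,-0.1,0],[1,1,-0.6,-0.15,0]]]}}

```text
time_s: 5.72
tcp_pos: [0.4254, 0.2585, 0.5278]
eef_rot: [-176.3, 7.5, -86.0]
contact_force: [-0.7, 0.6, -0.2]
gripper_width: 0.0873
gripper_force: 0.0
```

```bash
python3 -c "from h import *;show()"
```

```text
t 5.72 p [0.4254 0.2585 0.5278] J [ 52.1  -3.9   8.5  -2.3 -94.3 -48.7] F [-0.7  0.6 -0.2]
 tool x,y,z: [[0.069, -0.989, -0.131], [-0.996, -0.061, -0.064], [0.055, 0.135, -0.989]] tip [0.426  0.26   0.5169]
```

{"fn": "drive_tool", "kwargs": {"increments": [[[1,0.5,-0.1,-0.05,0],[1,1,-0.2,-0.12,0]]]}}

```text
time_s: 5.98
tcp_pos: [0.4564, 0.1408, 0.5271]
eef_rot: [-176.4, 7.5, -85.8]
contact_force: [1.0, 0.4, -0.4]
gripper_width: 0.0877
gripper_force: 0.0
```

{"fn": "drive_tool", "kwargs": {"increments": [[[1,0.5,0,-0.05,0],[1,1,0,-0.13,0]]]}}

```text
time_s: 6.22
tcp_pos: [0.4638, 0.0195, 0.5272]
eef_rot: [-176.3, 7.4, -85.8]
contact_force: [1.5, -0.0, 0.4]
gripper_width: 0.0878
gripper_force: 0.0
```

{"fn": "drive_tool", "kwargs": {"increments": [[[1,0.5,0,-0.05,0],[1,1,0,-0.2,0]]]}}

```text
time_s: 6.48
tcp_pos: [0.4709, -0.1024, 0.5353]
eef_rot: [-176.4, 7.4, -85.8]
contact_force: [2.4, -0.2, 0.8]
gripper_width: 0.0879
gripper_force: 0.0
```

{"fn": "drive_tool", "kwargs": {"increments": [[[1,0.5,0.15,-0.1,0],[1,1,0.3,-0.25,0]]]}}

```text
time_s: 6.72
tcp_pos: [0.4428, -0.2239, 0.5469]
eef_rot: [-176.4, 7.3, -85.8]
contact_force: [0.8, -0.3, 0.4]
gripper_width: 0.0876
gripper_force: 0.0
```

{"fn": "drive_tool", "kwargs": {"increments": [[[1,0.45,0.3,-0.1,0],[1,0.9,0.6,-0.2,0],[1,1,0.7,-0.3,0]]]}}

```text
time_s: 7.1
tcp_pos: [0.3648, -0.3533, 0.5614]
eef_rot: [-176.5, 7.3, -86.0]
contact_force: [0.1, -0.2, -0.9]
gripper_width: 0.0879
gripper_force: 0.0
```

{"fn": "drive_tool", "kwargs": {"increments": [[[1,0.35,0.35,-0.1,0],[1,0.7,0.7,-0.2,0],[1,1,1,-0.3,0]]]}}

```text
time_s: 7.48
tcp_pos: [0.2519, -0.4836, 0.575]
eef_rot: [-176.4, 7.2, -85.9]
contact_force: [0.3, -0.3, 0.6]
gripper_width: 0.0874
gripper_force: 0.0
```

{"fn": "drive_tool", "kwargs": {"increments": [[[1,0.35,0.35,-0.1,0],[1,0.7,0.7,-0.2,0],[1,1,1,-0.3,0]]]}}

```text
time_s: 7.85
tcp_pos: [0.1389, -0.6148, 0.5875]
eef_rot: [-176.5, 7.2, -85.9]
contact_force: [1.0, 0.3, 0.8]
gripper_width: 0.0876
gripper_force: 0.0
```

```bash
python3 -c "from h import *;show()"
```

```text
t 7.85 p [ 0.1389 -0.6148  0.5875] J [ -63.4   21.8   49.5   -7.2 -122.8   63.6] F [1.  0.3 0.8]
 tool x,y,z: [[0.071, -0.989, -0.126], [-0.996, -0.064, -0.061], [0.053, 0.13, -0.99]] tip [ 0.1394 -0.6133  0.5766]
```

{"fn": "drive_tool", "kwargs": {"increments": [[[1,0.35,0.35,-0.2,0],[1,0.7,0.7,-0.4,0],[1,0.8,1,-0.6,0]]]}}

```text
time_s: 8.22
tcp_pos: [0.0229, -0.6992, 0.598]
eef_rot: [-176.9, 6.7, -86.0]
contact_force: [0.7, -0.8, 0.2]
gripper_width: 0.0878
gripper_force: 0.0
```

{"fn": "drive_tool", "kwargs": {"increments": [[[1,1,0,-1,0],[1,1,0,-1,0],[1,1,0,-1,0],[1,1,0,-1,0],[1,1,0,-1,0]]]}}

```text
time_s: 8.85
tcp_pos: [0.0253, -0.7176, 0.6009]
eef_rot: [-177.2, 3.3, -86.0]
contact_force: [-0.1, 0.7, 0.3]
gripper_width: 0.0875
gripper_force: 0.0
```

{"fn": "drive_tool", "kwargs": {"increments": [[[1,1,0,0,0],[1,1,0,0,0],[1,1,0,0,0],[1,1,0,0,0],[1,1,0,0,0]]]}}

```text
time_s: 9.48
tcp_pos: [0.0313, -0.7861, 0.5494]
eef_rot: [-177.7, 0.5, -86.2]
contact_force: [0.2, -0.4, 0.2]
gripper_width: 0.0872
gripper_force: 0.0
```

```bash
python3 -c "from h import *;show()"
```

```text
t 9.47 p [ 0.0313 -0.7861  0.5494] J [ -74.8   38.5   71.7   -2.9 -123.3   77. ] F [ 0.2 -0.4  0.2]
 tool x,y,z: [[0.066, -0.998, -0.009], [-0.997, -0.066, -0.041], [0.04, 0.012, -0.999]] tip [ 0.0317 -0.7859  0.5384]
```

{"fn": "drive_tool", "kwargs": {"increments": [[[1,1,0,-1,0]]]}}

```text
time_s: 9.6
tcp_pos: [0.0318, -0.7942, 0.5575]
eef_rot: [-178.0, -1.8, -86.3]
contact_force: [-0.1, -0.6, 0.4]
gripper_width: 0.0877
gripper_force: 0.0
```

{"fn": "drive_tool", "kwargs": {"increments": [[[1,1,0,-1,0]]]}}

```text
time_s: 9.72
tcp_pos: [0.0322, -0.8007, 0.5691]
eef_rot: [-178.4, -4.2, -86.4]
contact_force: [0.4, 0.2, 0.6]
gripper_width: 0.0874
gripper_force: 0.0
```

{"fn": "drive_tool", "kwargs": {"increments": [[[1,1,0,-1,0],[1,1,0,-1,0]]]}}

```text
time_s: 9.98
tcp_pos: [0.0333, -0.8049, 0.5854]
eef_rot: [-178.8, -6.9, -86.4]
contact_force: [-0.3, 0.6, -0.6]
gripper_width: 0.0875
gripper_force: 0.0
```

{"fn": "drive_tool", "kwargs": {"increments": [[[1,1,0,-1,0],[1,1,0,-1,0]]]}}

```text
time_s: 10.22
tcp_pos: [0.0343, -0.8081, 0.6036]
eef_rot: [-179.2, -9.7, -86.5]
contact_force: [-1.1, 0.6, 0.4]
gripper_width: 0.0872
gripper_force: 0.0
```

{"fn": "drive_tool", "kwargs": {"increments": [[[1,0,0,-1,0],[1,0,0,-1,0]]]}}

```text
time_s: 10.48
tcp_pos: [0.0306, -0.7542, 0.668]
eef_rot: [-179.5, -11.9, -86.5]
contact_force: [-0.5, 1.1, 0.9]
gripper_width: 0.0878
gripper_force: 0.0
```

```bash
python3 -c "from h import *;show()"
```

```text
t 10.47 p [ 0.0306 -0.7542  0.668 ] J [ -71.7   30.8   71.7    3.  -119.2   76.9] F [-0.5  1.1  0.9]
 tool x,y,z: [[0.059, -0.977, 0.207], [-0.998, -0.062, -0.008], [0.02, -0.206, -0.978]] tip [ 0.0308 -0.7564  0.6573]
```

{"fn": "drive_tool", "kwargs": {"increments": [[[1,1,0,-1,0]]]}}

```text
time_s: 10.6
tcp_pos: [0.0314, -0.7567, 0.6834]
eef_rot: [-179.9, -14.5, -86.5]
contact_force: [-0.1, -0.4, 0.8]
gripper_width: 0.0874
gripper_force: 0.0
```

{"fn": "drive_tool", "kwargs": {"increments": [[[1,1,0,-1,0]]]}}

```text
time_s: 10.72
tcp_pos: [0.0337, -0.7609, 0.695]
eef_rot: [179.8, -16.7, -86.5]
contact_force: [-0.2, 0.4, 0.3]
gripper_width: 0.0875
gripper_force: 0.0
```

{"fn": "drive_tool", "kwargs": {"increments": [[[1,1,0,-1,0]]]}}

```text
time_s: 10.85
tcp_pos: [0.0354, -0.7621, 0.7102]
eef_rot: [179.3, -19.0, -86.5]
contact_force: [-0.3, -0.3, 0.1]
gripper_width: 0.0878
gripper_force: 0.0
```

{"fn": "drive_tool", "kwargs": {"increments": [[[1,1,0,-1,0]]]}}

```text
time_s: 10.98
tcp_pos: [0.0368, -0.7611, 0.7278]
eef_rot: [179.0, -21.4, -86.4]
contact_force: [0.1, 0.1, 0.2]
gripper_width: 0.0874
gripper_force: 0.0
```

{"fn": "drive_tool", "kwargs": {"increments": [[[1,1,0,-1,0]]]}}

```text
time_s: 11.1
tcp_pos: [0.0383, -0.7586, 0.7467]
eef_rot: [178.6, -23.8, -86.4]
contact_force: [-1.1, 0.6, 0.3]
gripper_width: 0.0877
gripper_force: 0.0
```

{"fn": "drive_tool", "kwargs": {"increments": [[[1,1,0,-1,0]]]}}

```text
time_s: 11.22
tcp_pos: [0.04, -0.7546, 0.7664]
eef_rot: [178.2, -26.2, -86.3]
contact_force: [0.3, 0.1, -0.8]
gripper_width: 0.0877
gripper_force: 0.0
```

{"fn": "drive_tool", "kwargs": {"increments": [[[1,1,0,-1,0]]]}}

```text
time_s: 11.35
tcp_pos: [0.0419, -0.7494, 0.7867]
eef_rot: [177.9, -28.6, -86.2]
contact_force: [0.8, 0.7, 0.4]
gripper_width: 0.0878
gripper_force: 0.0
```

{"fn": "drive_tool", "kwargs": {"increments": [[[1,1,0,-1,0]]]}}

```text
time_s: 11.48
tcp_pos: [0.0439, -0.7429, 0.8076]
eef_rot: [177.5, -31.0, -86.1]
contact_force: [-0.7, 0.1, -0.0]
gripper_width: 0.0876
gripper_force: 0.0
```

```bash
python3 -c "from h import *;show()"
```

```text
t 11.47 p [ 0.0439 -0.7429  0.8076] J [ -65.5   24.    71.7   13.6 -108.6   76.4] F [-0.7  0.1 -0. ]
 tool x,y,z: [[0.058, -0.855, 0.516], [-0.998, -0.045, 0.038], [-0.009, -0.517, -0.856]] tip [ 0.0438 -0.7486  0.7982]
```

{"fn": "drive_tool", "kwargs": {"increments": [[[1,1,0,-1,0]]]}}

```text
time_s: 11.6
tcp_pos: [0.046, -0.735, 0.8291]
eef_rot: [177.1, -33.4, -86.0]
contact_force: [-0.5, 0.3, 0.7]
gripper_width: 0.0879
gripper_force: 0.0
```

{"fn": "drive_tool", "kwargs": {"increments": [[[1,1,0,-1,0]]]}}

```text
time_s: 11.72
tcp_pos: [0.0483, -0.7256, 0.851]
eef_rot: [176.6, -35.8, -85.8]
contact_force: [-0.6, 0.5, 0.1]
gripper_width: 0.0876
gripper_force: 0.0
```

{"fn": "drive_tool", "kwargs": {"increments": [[[1,1,0,-1,0]]]}}

```text
time_s: 11.85
tcp_pos: [0.0507, -0.7148, 0.8734]
eef_rot: [176.2, -38.2, -85.6]
contact_force: [-0.1, 0.3, -0.1]
gripper_width: 0.0876
gripper_force: 0.0
```

{"fn": "drive_tool", "kwargs": {"increments": [[[1,1,0,-1,0]]]}}

```text
time_s: 11.98
tcp_pos: [0.0533, -0.7025, 0.896]
eef_rot: [175.8, -40.6, -85.4]
contact_force: [-0.7, -0.1, -0.3]
gripper_width: 0.0874
gripper_force: 0.0
```

{"fn": "drive_tool", "kwargs": {"increments": [[[1,1,0,-1,0]]]}}

```text
time_s: 12.1
tcp_pos: [0.0559, -0.6887, 0.9189]
eef_rot: [175.3, -42.9, -85.2]
contact_force: [1.0, 0.5, -0.2]
gripper_width: 0.0875
gripper_force: 0.0
```

{"fn": "drive_tool", "kwargs": {"increments": [[[1,1,0,-1,0]]]}}

```text
time_s: 12.22
tcp_pos: [0.0585, -0.6734, 0.9419]
eef_rot: [174.8, -45.3, -84.9]
contact_force: [0.5, -0.6, 0.5]
gripper_width: 0.0875
gripper_force: 0.0
```

```bash
python3 -c "
from h import *
show();to((.05,-.6,.6),(.3,-.4,.5),(.45,-.2,.45),(.48,0,.4),(.48,.2,.35),(.48,.25,.3))"
```

```text
t 12.22 p [ 0.0585 -0.6734  0.9419] J [ -56.1   17.2   71.7   25.6 -103.6   74.5] F [ 0.5 -0.6  0.5]
 tool x,y,z: [[0.063, -0.701, 0.711], [-0.998, -0.025, 0.063], [-0.026, -0.713, -0.701]] tip [ 0.0582 -0.6812  0.9342]
-> (0.05, -0.6, 0.6) shift [-2.458 -0.124  1.561]
-> (0.3, -0.4, 0.5) shift [-4.087 -2.297  0.901]
-> (0.45, -0.2, 0.45) shift [-5.473 -3.613 -0.028]
-> (0.48, 0, 0.4) shift [-6.921 -3.93  -0.932]
-> (0.48, 0.2, 0.35) shift [-8.385 -3.998 -1.828]
-> (0.48, 0.25, 0.3) shift [-8.973 -4.035 -1.834]
```

{"fn": "drive_tool", "kwargs": {"increments": [[[1,-0.3,-0.25,-0.02,0],[1,-0.6,-0.5,-0.04,0],[1,-0.8,-0.7,-0.05,0]]]}}

```text
time_s: 12.6
tcp_pos: [0.1363, -0.5989, 0.8714]
eef_rot: [174.9, -45.3, -84.9]
contact_force: [1.1, 0.1, 1.5]
gripper_width: 0.0873
gripper_force: 0.0
```

{"fn": "drive_tool", "kwargs": {"increments": [[[1,-0.3,-0.25,-0.02,0],[1,-0.6,-0.5,-0.04,0],[1,-0.8,-0.7,-0.05,0]]]}}

```text
time_s: 12.98
tcp_pos: [0.2146, -0.525, 0.8022]
eef_rot: [174.9, -45.3, -84.8]
contact_force: [0.9, 0.3, -0.0]
gripper_width: 0.0878
gripper_force: 0.0
```

{"fn": "drive_tool", "kwargs": {"increments": [[[1,-0.3,-0.25,-0.02,0],[1,-0.6,-0.5,-0.04,0],[1,-0.8,-0.7,-0.05,0]]]}}

```text
time_s: 13.35
tcp_pos: [0.293, -0.4515, 0.7327]
eef_rot: [174.9, -45.2, -84.8]
contact_force: [1.0, 0.6, 0.7]
gripper_width: 0.0874
gripper_force: 0.0
```

{"fn": "drive_tool", "kwargs": {"increments": [[[1,-0.4,-0.2,0,0],[1,-0.8,-0.4,0,0],[1,-1,-0.42,0,0]]]}}

```text
time_s: 13.72
tcp_pos: [0.3363, -0.3658, 0.6431]
eef_rot: [174.7, -45.2, -84.6]
contact_force: [0.1, 0.9, 0.2]
gripper_width: 0.0878
gripper_force: 0.0
```

```bash
python3 -c "
from h import *
show();to((.45,-.2,.5),(.47,.05,.45),(.475,.2,.35),(.475,.2,.28))"
```

```text
t 13.72 p [ 0.3363 -0.3658  0.6431] J [  5.2 -12.9 -15.4  45.1 -93.4  -1.7] F [0.1 0.9 0.2]
 tool x,y,z: [[0.066, -0.702, 0.709], [-0.997, -0.028, 0.065], [-0.025, -0.712, -0.702]] tip [ 0.3361 -0.3736  0.6354]
-> (0.45, -0.2, 0.5) shift [-1.752 -1.061 -0.171]
-> (0.47, 0.05, 0.45) shift [-3.499 -1.314 -1.366]
-> (0.475, 0.2, 0.35) shift [-4.964 -1.445 -1.672]
-> (0.475, 0.2, 0.28) shift [-5.378 -1.483 -1.262]
```

{"fn": "drive_tool", "kwargs": {"increments": [[[1,-0.4,-0.25,-0.04,0],[1,-0.7,-0.4,-0.08,0],[1,-0.88,-0.53,-0.08,0]]]}}

```text
time_s: 14.1
tcp_pos: [0.393, -0.2832, 0.5722]
eef_rot: [174.9, -45.2, -84.8]
contact_force: [0.6, 0.7, 0.2]
gripper_width: 0.0876
gripper_force: 0.0
```

{"fn": "drive_tool", "kwargs": {"increments": [[[1,-0.4,-0.25,-0.04,0],[1,-0.7,-0.4,-0.08,0],[1,-0.88,-0.53,-0.08,0]]]}}

```text
time_s: 14.48
tcp_pos: [0.4503, -0.2005, 0.4999]
eef_rot: [174.9, -45.2, -84.8]
contact_force: [1.0, 0.3, 0.5]
gripper_width: 0.0875
gripper_force: 0.0
```

{"fn": "drive_tool", "kwargs": {"increments": [[[1,-0.4,-0.06,-0.3,0],[1,-0.7,-0.12,-0.5,0],[1,-0.88,-0.13,-0.6,0]]]}}

```text
time_s: 14.85
tcp_pos: [0.461, -0.0743, 0.475]
eef_rot: [174.9, -45.1, -84.8]
contact_force: [0.6, -0.1, -1.2]
gripper_width: 0.0879
gripper_force: 0.0
```

{"fn": "drive_tool", "kwargs": {"increments": [[[1,-0.4,-0.06,-0.3,0],[1,-0.7,-0.12,-0.5,0],[1,-0.88,-0.13,-0.6,0]]]}}

```text
time_s: 15.22
tcp_pos: [0.4716, 0.0516, 0.4495]
eef_rot: [174.9, -45.1, -84.8]
contact_force: [0.8, -0.1, 0.2]
gripper_width: 0.0876
gripper_force: 0.0
```

{"fn": "drive_tool", "kwargs": {"increments": [[[1,-0.4,-0.03,-0.1,0],[1,-0.8,-0.06,-0.15,0],[1,-0.8,-0.06,-0.15,0]]]}}

```text
time_s: 15.6
tcp_pos: [0.4727, 0.1315, 0.3919]
eef_rot: [174.7, -45.3, -84.7]
contact_force: [-0.8, -1.3, 0.3]
gripper_width: 0.0877
gripper_force: 0.0
```

```bash
python3 -c "
from h import *
show();to((.475,.2,.28))
for n in('top','side'):cv2.imwrite(f'pics/{n}1.png',capture(n)[:,:,::-1])
t=cv2.imread('pics/top1.png')[130:250,220:400];s=cv2.imread('pics/side1.png')[90:290,220:420]
cv2.imwrite('pics/c3.png',np.hstack([cv2.resize(t,(480,320)),cv2.resize(s,(320,320))]))"
```

```text
t 15.6 p [0.4727 0.1315 0.3919] J [  55.6   14.1  -11.6   23.1 -103.9  -55.1] F [-0.8 -1.3  0.3]
 tool x,y,z: [[0.066, -0.701, 0.71], [-0.997, -0.027, 0.066], [-0.027, -0.713, -0.701]] tip [0.4724 0.1237 0.3842]
-> (0.475, 0.2, 0.28) shift [-1.061 -0.096  0.246]
```

View pics/c3.png

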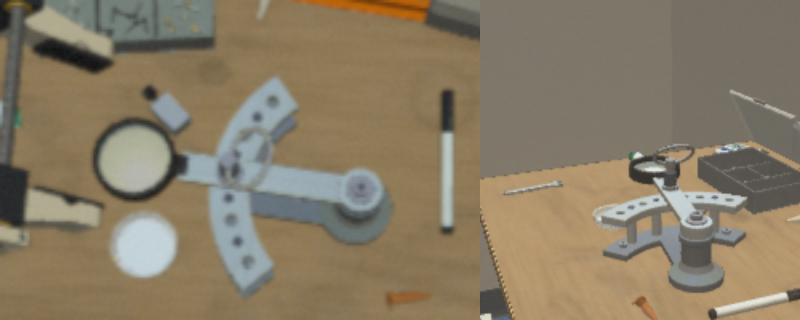

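```bash
python3 -c "
from h import *
s,R=st();p=s['tcp_pos']
for sg in(1,-1):
  q=p+.011*R[:,2]+sg*.0545*R[:,1];print(sg,q,((proj('top',q)-[220,130])*2.667).round(0))
m=[camera_model(n) for n in('top','side')]
P=[x['camera_matrix']@np.hstack([cv2.Rodrigues(x['rvec'])[0],np.reshape(x['tvec'],(3,1))]) for x in m]
X=cv2.triangulatePoints(P[0],P[1],np.float64((312.6,188.9)),np.float64((340,186)));print((X[:3]/X[3]).ravel(),cast('top',(312.6,188.9),.128))
# ring pixel extent check from guess
pv=np.array([.5205,-.051]);
for d in (84.0,):
  a=np.array([np.cos(np.radians(d)),np.sin(np.radians(d))]);C=np.r_[pv+.097*a,.128];t=np.r_[a[1],-a[0],0];u=np.r_[-a,1]/2**.5
  pts=[C,C+.0255*t,C-.0255*t,C+.0255*u,C-.0255*u,np.r_[pv+.2*a,.079],np.r_[pv,.088]]
  print((proj('top',pts)-[220,130])*2.667,((proj('side',pts)-[220,90])*1.6+[480,0]))
"
```

```text
1 [0.41816106 0.12070473 0.38991861] [[ 96. 221.]]
-1 [0.52690799 0.12351718 0.3830488 ] [[108.  52.]]
[0.5335731  0.0448108  0.12578028] [0.53273939 0.04478098 0.128     ]
[[245.99797124 159.49008371]
 [250.8510351  130.31332671]
 [241.08471931 189.02869303]
 [267.28596051 156.95317111]
 [225.49621616 161.93329992]
 [131.06788622 156.82993087]
 [358.77002783 188.25092863]] [[669.48900571 152.16243197]
 [688.55093468 150.2333983 ]
 [650.19813299 154.11463434]
 [673.23035881 143.26537564]
 [665.94015067 160.6017218 ]
 [650.79208145 160.9012955 ]
 [691.60391591 210.96531022]]
```

```bash
python3 -c "
from h import *
to((.4847,.1164,.2021))"
```

```text
-> (0.4847, 0.1164, 0.2021) shift [-1.05  -0.197  1.202]
```

{"fn": "drive_tool", "kwargs": {"increments": [[[1,-0.3,-0.05,0.3,0],[1,-0.6,-0.1,0.6,0],[1,-0.9,-0.15,0.9,0],[1,-1,-0.2,1,0],[1,-1,-0.2,1,0]]]}}

```text
time_s: 16.32
tcp_pos: [0.4865, 0.1292, 0.2239]
eef_rot: [174.9, -45.2, -84.9]
contact_force: [-0.1, 0.8, 1.3]
gripper_width: 0.0877
gripper_force: 0.0
```

```bash
python3 -c "
from h import *
show();to((.4847,.1164,.2021),(.4831,.0736,.160),(.4818,.038,.125))
for n in('top','side'):cv2.imwrite(f'pics/{n}2.png',capture(n)[:,:,::-1])
t=cv2.imread('pics/top2.png')[130:250,220:400];s=cv2.imread('pics/side2.png')[110:250,260:400]
cv2.imwrite('pics/c4.png',np.hstack([cv2.resize(t,(480,320),interpolation=2),cv2.resize(s,(320,320),interpolation=2)]))"
```

```text
t 16.32 p [0.4865 0.1292 0.2239] J [ 54.4  22.  -23.1  23.2 -85.5 -61.9] F [-0.1  0.8  1.3]
 tool x,y,z: [[0.062, -0.702, 0.709], [-0.998, -0.025, 0.063], [-0.027, -0.711, -0.702]] tip [0.4862 0.1213 0.2162]
-> (0.4847, 0.1164, 0.2021) shift [-0.055  0.006  0.204]
-> (0.4831, 0.0736, 0.16) shift [-0.054  0.006  0.704]
-> (0.4818, 0.038, 0.125) shift [-0.053  0.006  1.12 ]
```

View pics/c4.png

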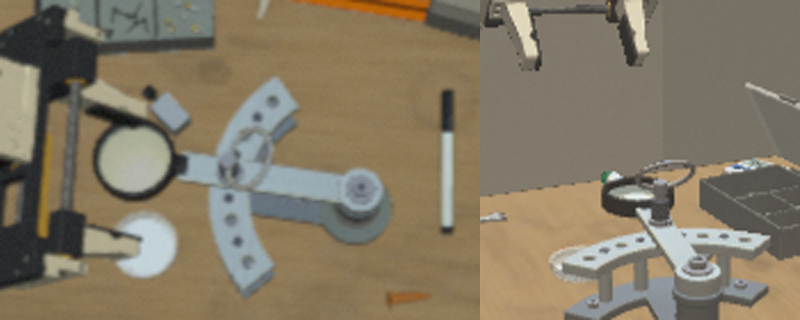

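```bash
python3 -c "
from h import *
s,R=st();p=s['tcp_pos']
for o in(.045,.05,.055,-.045,-.05,-.055):
  q=p+.011*R[:,2]+o*R[:,1];print(o,((proj('top',q)-[220,130])*2.667).round(0),((proj('side',q)-[260,110])*2.2857+[480,0]).round(0))
"
```

```text
0.045 [[134. 239.]] [[536.  62.]]
0.05 [[133. 246.]] [[531.  63.]]
0.055 [[133. 252.]] [[525.  63.]]
-0.045 [[141. 124.]] [[629.  58.]]
-0.05 [[141. 118.]] [[634.  58.]]
-0.055 [[141. 112.]] [[639.  58.]]
```

The fingertips are seen at crop (143,112) and (140,245), and the ring lies straight ahead of the upper one at (247,157). I'm advancing along the tool axis.

{"fn": "drive_tool", "kwargs": {"increments": [[[1,-0.05,0.02,0.35,0],[1,-0.05,0.02,0.6,0],[1,-0.05,0.02,0.7,0],[1,-0.05,0.02,0.7,0]]]}}

```text
time_s: 16.92
tcp_pos: [0.4814, 0.0742, 0.161]
eef_rot: [175.0, -45.1, -85.0]
contact_force: [0.8, 0.2, 0.3]
gripper_width: 0.0876
gripper_force: 0.0
```

{"fn": "drive_tool", "kwargs": {"increments": [[[1,0,0,0.1,0],[1,0,0,0.2,0],[1,0,0,0.3,0],[1,0,0,0.4,0],[1,0,0,0.44,0]]]}}

```text
time_s: 17.55
tcp_pos: [0.4791, 0.0355, 0.1224]
eef_rot: [174.8, -45.2, -84.9]
contact_force: [0.4, -0.2, 0.9]
gripper_width: 0.0876
gripper_force: 0.0
```

```bash
python3 -c "
from h import *
show()
for n in('top','side'):cv2.imwrite(f'pics/{n}3.png',capture(n)[:,:,::-1])
t=cv2.imread('pics/top3.png')[150:240,260:380];s=cv2.imread('pics/side3.png')[140:240,290:390]
cv2.imwrite('pics/c5.png',np.hstack([cv2.resize(t,(440,330),interpolation=2),cv2.resize(s,(330,330),interpolation=2)]))"
```

```text
t 17.55 p [0.4791 0.0355 0.1224] J [ 48.3  24.4 -37.8  29.1 -68.6 -66.3] F [ 0.4 -0.2  0.9]
 tool x,y,z: [[0.063, -0.702, 0.709], [-0.998, -0.025, 0.064], [-0.027, -0.712, -0.702]] tip [0.4788 0.0277 0.1147]
```

View pics/c5.png

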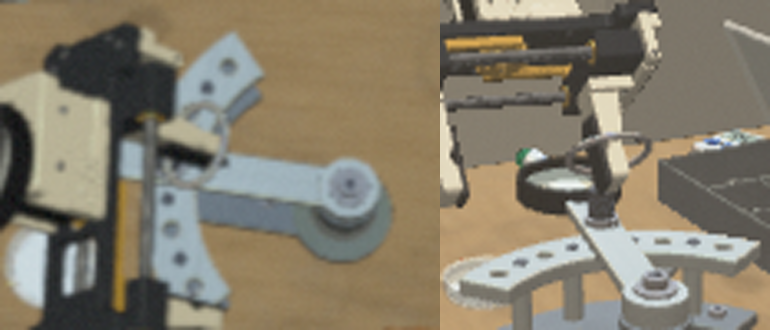

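The picture shows the fingertip through the ring: tip at crop (210,145) inside the loop, and nothing pressed. Next I take up the slack along tool x.

{"fn": "drive_tool", "kwargs": {"increments": [[[1,0.03,0,0,0],[1,0.06,0,0,0],[1,0.08,0,0,0],[1,0.08,0,0,0]]]}}

```text
time_s: 18.15
tcp_pos: [0.4801, 0.0297, 0.13]
eef_rot: [174.9, -45.1, -84.9]
contact_force: [-0.6, 0.2, 0.0]
gripper_width: 0.0879
gripper_force: 0.0
```

{"fn": "drive_tool", "kwargs": {"increments": [[[1,0.02,0,0,0],[1,0.03,0,0,0],[1,0.03,0,0,0]]]}}

```text
time_s: 18.52
tcp_pos: [0.4803, 0.0272, 0.1323]
eef_rot: [174.9, -45.1, -84.9]
contact_force: [0.7, 0.3, -0.1]
gripper_width: 0.0876
gripper_force: 0.1
```

{"fn": "drive_tool", "kwargs": {"increments": [[[1,0.012,0,-0.012,0],[1,0.024,0,-0.024,0],[1,0.035,0.003,-0.035,0],[1,0.035,0.003,-0.035,0]]]}}

```text
time_s: 19.02
tcp_pos: [0.4803, 0.0273, 0.1382]
eef_rot: [174.9, -45.1, -84.9]
contact_force: [0.1, 1.5, -4.4]
gripper_width: 0.0875
gripper_force: 2.0
```

{"fn": "drive_tool", "kwargs": {"increments": [[[1,0.012,0,-0.012,0],[1,0.024,0,-0.024,0],[1,0.035,0.003,-0.035,0],[1,0.035,0.003,-0.035,0]]]}}

```text
time_s: 19.52
tcp_pos: [0.4804, 0.0273, 0.1443]
eef_rot: [174.9, -45.1, -84.9]
contact_force: [-0.0, 1.9, -4.7]
gripper_width: 0.0876
gripper_force: 2.4
```

```bash
python3 -c "
from h import *
show()
for n in('top','side'):cv2.imwrite(f'pics/{n}4.png',capture(n)[:,:,::-1])
s,s0=[cv2.imread(f'pics/side{k}.png')[140:240,290:390] for k in(4,3)]
cv2.imwrite('pics/c6.png',np.hstack([cv2.resize(s0,(400,400),interpolation=2),cv2.resize(s,(400,400),interpolation=2)]))
print([r.get_state()['contact_force'].round(1)])"
```

```text
t 19.52 p [0.4804 0.0273 0.1443] J [ 47.6  22.3 -37.4  29.2 -70.5 -64.7] F [-0.   1.9 -4.7]
 tool x,y,z: [[0.063, -0.703, 0.709], [-0.998, -0.025, 0.063], [-0.026, -0.711, -0.703]] tip [0.4801 0.0195 0.1366]
[array([ 1. ,  1.8, -4.6])]
```

View pics/c6.png

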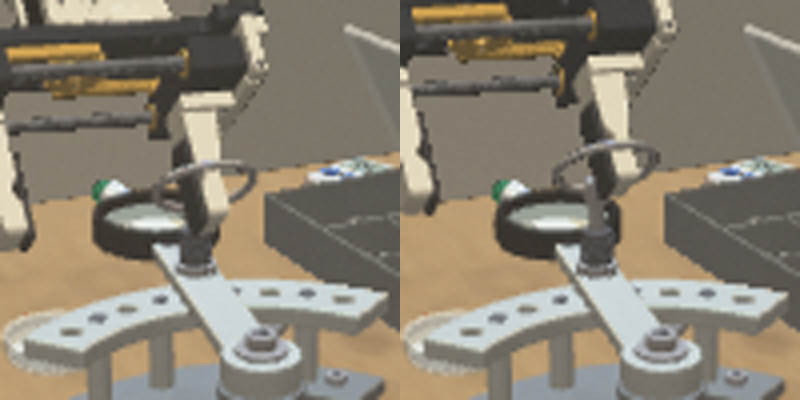

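The ring's rim rose by about 20 px in the right-hand crop, roughly 10 mm, so the ring is hooked and the pin is lifting. I'll raise it a little more so the pin clears the plate.

{"fn": "drive_tool", "kwargs": {"increments": [[[1,0.01,0,-0.01,0],[1,0.02,0,-0.02,0],[1,0.026,0.002,-0.026,0],[1,0.026,0.002,-0.026,0]]]}}

```text
time_s: 20.12
tcp_pos: [0.4804, 0.0273, 0.1487]
eef_rot: [174.9, -45.1, -84.9]
contact_force: [0.9, 2.1, -5.9]
gripper_width: 0.0879
gripper_force: 2.8
```

```bash
python3 -c "
from h import *
show()
s=capture('side');cv2.imwrite('pics/side5.png',s[:,:,::-1])
a=[cv2.imread(f'pics/side{k}.png',0)[150:200,325:360].astype(np.float32) for k in(3,4,5)]
# ring rise by right rim template
T=cv2.imread('pics/side4.png')[170:192,345:358]
for k in(3,4,5):
  I=cv2.imread(f'pics/side{k}.png')[155:205,340:363];m=cv2.matchTemplate(I,T,cv2.TM_CCOEFF_NORMED);print(k,cv2.minMaxLoc(m)[1::2])
pv=np.array([.522,-.051]);a=np.array([.1,.995]);C=np.r_[pv+.097*a,.128]
print([proj('side',C+[0,0,h]).round(1).tolist() for h in(0,.006,.012,.018)])
"
```

```text
t 20.12 p [0.4804 0.0273 0.1487] J [ 47.6  22.  -37.1  29.1 -71.1 -64.4] F [ 0.9  2.1 -5.9]
 tool x,y,z: [[0.063, -0.703, 0.709], [-0.998, -0.025, 0.063], [-0.026, -0.711, -0.703]] tip [0.4801 0.0195 0.141 ]
3 (0.61333167552948, (3, 20))
4 (1.0, (5, 15))
5 (0.9332141280174255, (5, 13))
[[[338.9, 185.0]], [[338.9, 182.3]], [[338.9, 179.5]], [[338.9, 176.7]]]
```

Side-view matching puts the lift at about 15 mm with a 6 N load, so the pin is clear. Next is the first half of the swing.

{"fn": "drive_tool", "kwargs": {"increments": [[[1,-0.002,0.03,0.001,0],[1,-0.004,0.06,0.002,0],[1,-0.006,0.09,0.003,0],[1,-0.007,0.116,0.003,0],[1,-0.007,0.116,0.003,0]]]}}

```text
time_s: 20.8
tcp_pos: [0.4666, 0.0283, 0.1485]
eef_rot: [174.9, -45.0, -84.9]
contact_force: [0.6, 7.1, -5.0]
gripper_width: 0.0874
gripper_force: 4.3
```

```bash
python3 -c "
from h import *
show()
for n in('top','side'):cv2.imwrite(f'pics/{n}6.png',capture(n)[:,:,::-1])
t=cv2.imread('pics/top6.png')[150:240,250:370];s=cv2.imread('pics/side6.png')[140:240,290:390]
cv2.imwrite('pics/c7.png',np.hstack([cv2.resize(t,(440,330),interpolation=2),cv2.resize(s,(330,330),interpolation=2)]))"
```

```text
t 20.8 p [0.4666 0.0283 0.1485] J [ 48.9  21.1 -38.4  28.3 -71.  -65.2] F [ 0.6  7.1 -5. ]
 tool x,y,z: [[0.063, -0.704, 0.708], [-0.998, -0.027, 0.062], [-0.025, -0.71, -0.704]] tip [0.4664 0.0205 0.1408]
```

View pics/c7.png

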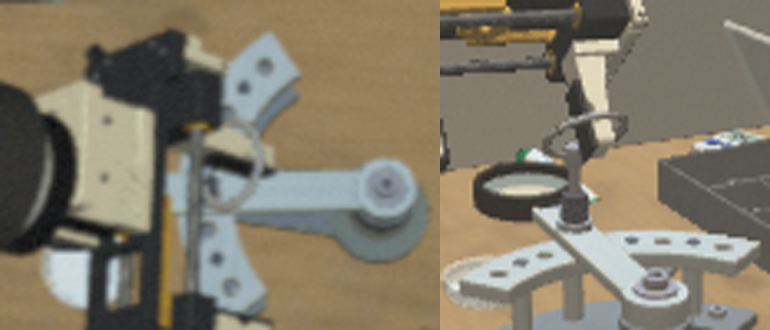

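The arm is following: the bar in the top crop is now roughly level and the ring is still hooked. I'll measure the swing angle numerically from the lens in the side view and the bar in the top view.

```bash
cat >> h.py <<'E'
PV=np.array([.522,-.051])
def lens(img):  # BGR side -> heading deg from left extreme + ellipse
    w=img[150:240,290:350];m=(w.max(2)<62).astype(np.uint8)
    n,l,s,c=cv2.connectedComponentsWithStats(m);k=1+np.argmax(s[1:,4])
    cs=cv2.findContours((l==k).astype(np.uint8),0,1)[0];h=cv2.convexHull(max(cs,key=len));e=cv2.fitEllipse(h)
    q=np.array(e[0])+[290,150];X=cast('side',q,.072)[:2]-PV
    return s[k],np.round(e,1).tolist() if 0 else (np.round(q,1),np.round(e[1],1)),np.degrees(np.arctan2(X[1],X[0])).round(2),np.hypot(*X).round(4)
def bar(img):
    g=cv2.cvtColor(img,6).astype(np.float32);out=[]
    hs=np.arange(60,130,.25)
    for rr in np.arange(.03,.056,.004):
        P=np.c_[PV[0]+rr*np.cos(np.radians(hs)),PV[1]+rr*np.sin(np.radians(hs)),np.full(hs.size,.075)]
        uv=proj('top',P).astype(np.float32);v=cv2.remap(g,uv[:,0].copy(),uv[:,1].copy(),1).ravel()
        b=v>(np.percentile(v,90)+np.percentile(v,20))/2;i=np.flatnonzero(b)
        out.append(((hs[i[0]]+hs[i[-1]])/2,hs[i[-1]]-hs[i[0]]))
    return np.round(out,1).tolist()
E
python3 -c "
from h import *
for k in(0,1,2,3,4,6):print(k,lens(cv2.imread(f'pics/side{k}.png')))
for k in(0,1,6):print(k,bar(cv2.imread(f'pics/top{k}.png')))"
```

```text
0 (array([24, 45, 18, 10, 94], dtype=int32), (array([322. , 199.1]), array([ 9.5, 18.9])), np.float64(90.91), np.float64(0.1696))
1 (array([ 24,  38,  20,  17, 128], dtype=int32), (array([323.4, 196.2]), array([16.1, 20.2])), np.float64(88.09), np.float64(0.1853))
2 (array([ 24,  38,  20,  17, 124], dtype=int32), (array([323.3, 196.1]), array([16.2, 20.3])), np.float64(88.11), np.float64(0.1856))
3 (array([ 38,   6,  22,  19, 126], dtype=int32), (array([337.3, 164.4]), array([16.8, 26.4])), np.float64(72.79), np.float64(0.4214))
4 (array([ 39,   0,  21,  17, 101], dtype=int32), (array([339.5, 152.5]), array([14.6, 32.3])), np.float64(71.16), np.float64(0.5442))
6 (array([ 11,  47,  22,  10, 108], dtype=int32), (array([311.1, 200.5]), array([11.5, 22.7])), np.float64(99.38), np.float64(0.1729))
0 [[83.5, 47.0], [83.9, 41.8], [84.2, 38.5], [83.6, 34.8], [83.6, 30.2], [84.0, 28.0], [84.2, 27.0]]
1 [[83.5, 47.0], [83.9, 41.8], [84.1, 38.2], [83.8, 35.0], [83.6, 30.2], [83.9, 28.2], [84.4, 26.8]]
6 [[92.2, 46.0], [92.5, 41.0], [92.5, 37.0], [93.0, 33.0], [93.0, 30.0], [93.1, 27.8], [93.2, 25.5]]
```

{"fn": "drive_tool", "kwargs": {"increments": [[[1,0,0.03,0.002,0],[1,-0.001,0.06,0.004,0],[1,-0.002,0.09,0.006,0],[1,-0.002,0.115,0.008,0],[1,-0.002,0.115,0.008,0]]]}}

```text
time_s: 21.52
tcp_pos: [0.4527, 0.0274, 0.1485]
eef_rot: [174.9, -45.0, -84.9]
contact_force: [-1.9, 8.2, -5.7]
gripper_width: 0.0875
gripper_force: 4.9
```

```bash
python3 -c "
from h import *
show()
for n in('top','side'):cv2.imwrite(f'pics/{n}7.png',capture(n)[:,:,::-1])
b=bar(cv2.imread('pics/top7.png'));print(b,np.mean(b,0)[0]-83.85)"
```

```text
t 21.52 p [0.4527 0.0274 0.1485] J [ 50.2  20.2 -39.6  27.4 -70.9 -65.9] F [-1.9  8.2 -5.7]
 tool x,y,z: [[0.063, -0.704, 0.707], [-0.998, -0.027, 0.062], [-0.025, -0.71, -0.704]] tip [0.4524 0.0196 0.1408]
[[103.0, 45.5], [102.4, 41.8], [103.4, 37.2], [103.1, 32.2], [102.8, 30.5], [103.5, 28.5], [103.1, 25.2]] 19.192857142857136
```

{"fn": "drive_tool", "kwargs": {"increments": [[[1,-0.001,0.01,0,0],[1,-0.001,0.01,0,0]]]}}

```text
time_s: 21.88
tcp_pos: [0.4516, 0.0274, 0.1486]
eef_rot: [174.9, -45.0, -84.9]
contact_force: [-1.6, 7.1, -7.0]
gripper_width: 0.0876
gripper_force: 4.5
```

```bash
python3 -c "
from h import *
show()
for i in range(3):
  t=capture('top')[:,:,::-1].copy();b=bar(t);print(np.mean(b,0)[0]-83.85)"
```

```text
t 21.88 p [0.4516 0.0274 0.1486] J [ 50.3  20.1 -39.7  27.4 -70.9 -66. ] F [-1.6  7.1 -7. ]
 tool x,y,z: [[0.063, -0.704, 0.708], [-0.998, -0.027, 0.062], [-0.025, -0.71, -0.704]] tip [0.4513 0.0196 0.1408]
19.75
19.80714285714285
19.778571428571425
```

The arm has swung 19.8°. Now I lower straight down to let the pin drop.

{"fn": "drive_tool", "kwargs": {"increments": [[[1,-0.015,-0.001,0.015,0],[1,-0.03,-0.002,0.03,0],[1,-0.045,-0.004,0.045,0],[1,-0.06,-0.005,0.06,0],[1,-0.06,-0.005,0.06,0]]]}}

```text
time_s: 22.65
tcp_pos: [0.4516, 0.0273, 0.1384]
eef_rot: [174.9, -45.1, -84.9]
contact_force: [-2.0, 6.6, -5.3]
gripper_width: 0.0876
gripper_force: 4.4
```

{"fn": "drive_tool", "kwargs": {"increments": [[[1,-0.02,-0.002,0.02,0],[1,-0.04,-0.003,0.04,0],[1,-0.06,-0.005,0.06,0],[1,-0.06,-0.005,0.06,0]]]}}

```text
time_s: 23.15
tcp_pos: [0.4509, 0.0256, 0.1285]
eef_rot: [174.8, -45.2, -84.9]
contact_force: [0.2, 0.7, 0.2]
gripper_width: 0.0871
gripper_force: 0.0
```

```bash
python3 -c "
from h import *
show()
for n in('top','side'):cv2.imwrite(f'pics/{n}8.png',capture(n)[:,:,::-1])
b=bar(cv2.imread('pics/top8.png'));print(np.mean(b,0)[0]-83.85)
h=np.radians(104);a=np.array([np.cos(h),np.sin(h)]);C=np.r_[PV+.097*a,.128];t=np.r_[a[1],-a[0],0];u=np.r_[-a,1]/2**.5
print('home ring proj',proj('side',[C,C+.0255*t,C-.0255*t,C+.0255*u,C-.0255*u]).round(1).tolist(), 'tips' )
s=cv2.imread('pics/side8.png')[140:240,280:380];s7=cv2.imread('pics/side7.png')[140:240,280:380]
cv2.imwrite('pics/c8.png',np.hstack([cv2.resize(x,(400,400),interpolation=2) for x in(s7,s)]))"
```

```text
t 23.15 p [0.4509 0.0256 0.1285] J [ 50.1  21.9 -40.9  27.9 -68.5 -67.4] F [0.2 0.7 0.2]
 tool x,y,z: [[0.063, -0.702, 0.71], [-0.998, -0.025, 0.064], [-0.027, -0.712, -0.701]] tip [0.4506 0.0177 0.1208]
19.80714285714285
home ring proj [[324.1, 187.5], [334.4, 185.0], [313.4, 190.2], [329.0, 181.5], [319.4, 193.3]] tips
```

{"fn": "drive_tool", "kwargs": {"increments": [[[1,-0.03,0.015,0,0],[1,-0.06,0.03,0,0],[1,-0.075,0.035,0,0],[1,-0.075,0.035,0,0]]]}}

```text
time_s: 23.75
tcp_pos: [0.4465, 0.0327, 0.1221]
eef_rot: [174.8, -45.1, -84.9]
contact_force: [0.0, -0.5, 0.5]
gripper_width: 0.0878
gripper_force: 0.0
```

{"fn": "drive_tool", "kwargs": {"increments": [[[1,0,0,-0.1,0],[1,0,0,-0.2,0],[1,0,0,-0.3,0],[1,0,0,-0.45,0],[1,0,0,-0.6,0]]]}}

```text
time_s: 24.38
tcp_pos: [0.4485, 0.0847, 0.1736]
eef_rot: [174.9, -45.1, -84.9]
contact_force: [0.8, -0.2, -1.1]
gripper_width: 0.0878
gripper_force: 0.0
```

{"fn": "drive_tool", "kwargs": {"increments": [[[1,0,0,-0.4,0],[1,0,0,-0.8,0],[1,0,0,-1,0],[1,0,0,-1,0]]]}}

```text
time_s: 24.88
tcp_pos: [0.452, 0.1709, 0.2581]
eef_rot: [175.0, -45.0, -84.9]
contact_force: [-0.2, 0.4, -1.0]
gripper_width: 0.0875
gripper_force: 0.0
```

```bash
python3 -c "
from h import *
show()
for n in('top','side'):cv2.imwrite(f'pics/{n}9.png',capture(n)[:,:,::-1])
b=bar(cv2.imread('pics/top9.png'));print(np.mean(b,0)[0]-83.85)
t=cv2.imread('pics/top9.png')[140:250,240:390];s=cv2.imread('pics/side9.png')[140:240,280:380]
cv2.imwrite('pics/c9.png',np.hstack([cv2.resize(t,(450,330),interpolation=2),cv2.resize(s,(330,330),interpolation=2)]))"
```

```text
t 24.88 p [0.452  0.1709 0.2581] J [ 59.7  20.1 -19.6  19.7 -91.7 -63.6] F [-0.2  0.4 -1. ]
 tool x,y,z: [[0.063, -0.704, 0.707], [-0.998, -0.027, 0.062], [-0.024, -0.709, -0.705]] tip [0.4517 0.1631 0.2503]
19.75
```

View pics/c9.png

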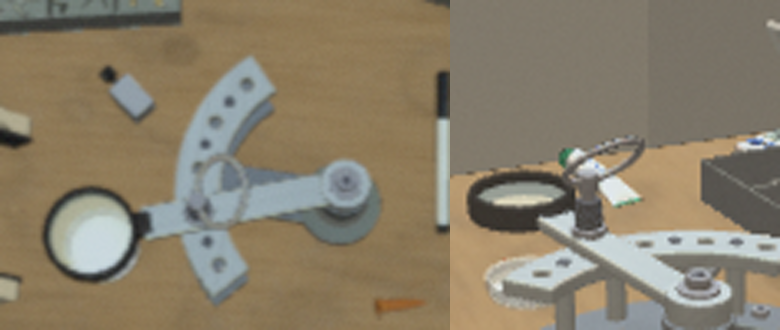

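The lens now stands over the dish, the block is where it was, and the ring centre at about (327,188) matches the projected home position. I'll measure the ring height numerically to confirm the pin is fully home.

```bash
python3 -c "
from h import *
ref=cv2.imread('pics/side0.png').astype(int);new=cv2.imread('pics/side9.png').astype(int);lift=cv2.imread('pics/side4.png').astype(int)
def res(I,B,hd):
  h=np.radians(hd);a=np.array([np.cos(h),np.sin(h)]);C=np.r_[PV+.097*a,.128];t=np.r_[a[1],-a[0],0];u=np.r_[-a,1]/2**.5
  p=np.linspace(0,2*np.pi,400);P=proj('side',C+.0255*(np.cos(p)[:,None]*t+np.sin(p)[:,None]*u))
  D=np.abs(I-B).sum(2);x0,x1=P[:,0].min(),P[:,0].max();up=[]
  for c in range(int(x0)+4,int(x1)-2):
    s=P[np.abs(P[:,0]-c)<.7];y=s[:,1].min();col=D[int(y)-9:int(y)+8,c].astype(float);i=int(np.argmax(col>60)) if (col>60).any() else -99
    up.append(round(int(y)-9+i-y,1))
  return up
print('new',res(new,ref,103.7));print('old',res(ref,new,83.9))"
```

```text
new [np.float64(1.8), np.float64(2.4), np.float64(2.1), np.float64(1.7), np.float64(1.2), np.float64(1.7), np.float64(3.2), np.float64(1.7), np.float64(1.1), np.float64(1.4), np.float64(1.8), np.float64(1.1), np.float64(1.4), np.float64(1.6), np.float64(0.8), np.float64(1.0), np.float64(1.0)]
old [np.float64(-0.8), np.float64(-0.2), np.float64(0.2), np.float64(1.7), np.float64(1.0), np.float64(1.4), np.float64(1.6), np.float64(0.9), np.float64(1.1), np.float64(1.3), np.float64(0.4), np.float64(0.6), np.float64(0.6), np.float64(0.7), np.float64(0.7), np.float64(0.7), np.float64(0.6), np.float64(0.6), np.float64(0.4)]
```

The ring sits at its home height relative to the baseline, within 1 px and slightly low if anything. The pin is home and the robot is clear of everything.

```bash
python3 -c "
from plant import job
print(job.close_job())"
```

```text
the job is handed in; nothing more can be done
None
```

The pin is in the next hole on the robot's side and the lens stands over the petri dish; I handed the job in at about 25 s, with the arm measured at 19.75° of the 20° swing, the ring at its home height, and the gripper clear of everything.

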